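Close a pickle jar in the bench lid press

TASK

Close the narrow glass jar, whose push-on steel lid still stands proud, in the bench lid press: set it upright in the mouth and slide it between the rails, under the press head, until it rests against the back stop, with its lid still up. Then push the press's black knob all the way down to its stop so that the lid goes fully home, and let the knob spring back up, leaving the jar where it is. Keep the jar upright and leave the other things on the table where they stand.

Things in the scene. Friction and masses are not known exactly. Their poses are not given: they have to be found in the camera images.
- jar: Narrow glass jar to be closed: round body 62 mm in diameter, straight up to 57 mm, then a 50 mm neck and a flat steel push-on lid, 60 mm in diameter, 12 mm thick. Height 86 mm with the lid proud (as at the start), 76 mm with it home. 0.25 to 0.5 kg. Origin: centre of the underside; z up. It starts left or right of the press (the other glass jar is 90 mm wide). Grip the glass body.
- jar_lid (a joint): How far the jar's lid has been pushed down: 0 standing proud by 10 mm, 0.010 fully home. It goes down against a tight fit (about 6 N) and stays where it is pushed.
- lid_top (a point): Centre of the top face of the jar's lid; moves with it.
- lid_press: Bench lid press, fixed. Origin on the table, straight below the plunger axis; x points from the mouth (which faces the robot's right, -y, more or less) inward to the column, z up. Wooden plate 10 mm thick, x -145 to 95 mm, y +-55 mm. Over the seat hang an arm and round head (radius 22 mm), 140 to 185 mm above the table, carried by a column at x 53 to 83 mm, y +-22 mm.
- press_seat (a point): Where the centre of the jar's underside belongs: on the plate below the plunger, 10 mm above the table; axes as the press. The face of the back stop is 31 mm behind it (+x), so the jar touches the stop when centred here. Steel rails run along x on both sides, inner faces at y +-36 mm (72 mm apart); rails and stop rise 18 mm above the plate.
- press_mouth (a point): Open loading place on the plate, 100 mm in front of the seat (x = -100 mm in the press frame), 10 mm above the table, clear above. The rails start at x = -65 mm, with flared ends reaching out to x = -89 mm.
- plunger (a joint): Travel of the spring plunger: 0 up, 0.030 down at its stop. At rest its round foot (52 mm in diameter) hangs 116 mm above the table, 20 mm above the proud lid of a seated jar; at the stop it has pushed that lid home. Spring 3 N at the top, about 8 N at the stop, plus the lid's 6 N.
- plunger_top (a point): Centre of the top of the plunger's black knob (52 mm in diameter, 24 mm thick), 242 mm above the table when up; moves with the plunger.
- screw_jar: Bystander: wide squat glass jar, 90 mm in diameter, 86 mm high, with an aluminium screw-top. Origin: centre of the underside.
- bowl: Bystander: blue ceramic bowl, 130 mm across, 58 mm high. Origin: centre of the underside.
- pot_lid: Bystander: aluminium pot lid lying flat, 200 mm across, 48 mm high with its knob. Origin: centre of the underside.
- dumpling_press: Bystander: white plastic dumpling press lying flat, 104 mm round with handles along its -x, 190 mm long in all, 35 mm high. Origin: centre of the round part's underside.
- sauce_bottle: Bystander: amber glass bottle, 48 mm in diameter, 130 mm high. Origin: centre of the underside.
- mug: Bystander: white mug, 76 mm in diameter, 85 mm high, handle at its +y. Origin: centre of the underside.
There are look-alikes about, which are no part of the job. What is shaped like the jar but red or yellow is not meant.

How it is judged (in metres and radians):
On the way, in this order (a step that is already met when the one before it is completed fails the run):
1. the jar stands upright on its seat under the press head, its lid still proud (horizontal distance between jar and press_seat below 0.01 m and z of jar in the frame of press_seat between -0.004 and 0.004 m and angle between jar's own z axis and vertical below 0.1 rad and value of joint each of jar_lid, plunger below 0.003 m), for 0.2 s.
2. the plunger is down at its stop with the jar on its seat, and the lid is home (horizontal distance between jar and press_seat below 0.01 m and z of jar in the frame of press_seat between -0.004 and 0.004 m and angle between jar's own z axis and vertical below 0.1 rad and value of joint plunger above 0.027 m and value of joint jar_lid above 0.007 m), for 0.1 s.
At the end, for the whole second after the job is handed in: The jar is at rest, upright (0.1 rad) on the plate under the press head, within 10 mm of the seat (4 mm in height); its lid is pushed down over 7 of 10 mm, the plunger is back up (under 3 mm down), each bystander is within 30 mm of its start (horizontal distance between jar and press_seat below 0.01 m and z of jar in the frame of press_seat between -0.004 and 0.004 m and angle between jar's own z axis and vertical below 0.1 rad and value of joint jar_lid above 0.007 m and value of joint plunger below 0.003 m and linear speed of jar below 0.02 m/s and distance of each of screw_jar, bowl, pot_lid, dumpling_press, sauce_bottle, mug from where it was at the start of the episode below 0.03 m); the robot touches nothing.
It fails at once if the jar is tipped over (more than 0.5 rad from upright) (angle between jar's own z axis and vertical above 0.5 rad).
It fails at once if a bystander is shoved more than 30 mm (distance of any of screw_jar, bowl, pot_lid, dumpling_press, sauce_bottle, mug from where it was at the start of the episode above 0.03 m).
It fails at once if a bystander is knocked over (angle between any of screw_jar, bowl, pot_lid, dumpling_press, sauce_bottle, mug's own z axis and vertical above 0.5 rad).
It also fails if it takes over 69 s, if anything falls off the work surface, if the arm or the gripper's body presses on something with over 40 N, if the wrist force passes 120 N, or if a joint passes its speed limit or range.

ROBOT

A 6-joint arm with a two-finger parallel gripper is mounted at the origin on the work surface. World frame = base frame: x ahead of the robot, y to its left, z up, the work surface at z = 0. Lengths are in m, angles in degrees, forces in N, time in s.
With the tool pointing down it reaches from about 0.4 to 0.825 m from the base axis. Payload 7 kg.
Tool frame: the origin (TCP) lies midway between the tips of the shut fingers; the grasp point (between the pads) lies 19 mm behind it; z points along the fingers, y is the line along which they close (so a half turn about z gives the same grasp; the last joint's range is limited). The gripper opens to 88 mm and grips with 3 to 60 N. Pads are 19 mm wide; open, the fingers measure 130 mm over their backs; the gripper's body (78 mm by 193 mm) begins 47 mm behind the grasp point.
Start: joints at [90.82, 20.546, 0.682, 0, -70.136, -16.507], TCP at [0.183, 0.65, 0.227] pointing down, gripper open.
Joint ranges: [-176.03, 176.03], [-82.01, 121.73], [-58.28, 71.71], [-173.87, 95.51], [-174.79, -0.11], [-173.66, 173.66]. Speed limits (degrees/s): [136.94, 136.94, 172.46, 180, 180, 180].

INTERFACE

Orientations are given as [roll, pitch, yaw] about the fixed x, y, z axes, in that order (R = Rz(yaw) Ry(pitch) Rx(roll)).
In Python, from plant import ctrl gives the robot as it stands.
- The arm moves only by the tool arm_command, never from a script. Its argument "steps" is a list of rows, each an object with "translation": the shift along the tool's x, y, z in mm, a list of three; "rotation": the turn, a rotation vector about the tool's x, y, z in units of 5 degrees (1.0 is 5 degrees), a list of three; "claw": the finger opening in mm, from 0 to 87.6. In form: [{"translation": [x, y, z], "rotation": [rx, ry, rz], "claw": claw}, ...]. A call has 1 to 5 rows; each row is the pose to reach, as a shift and turn from the pose commanded when the call began, along the tool's axes at that moment; what a row does not reach only later rows make up. A row lasts 1/10 s, in which the tool goes at most 50 mm and 8.59 degrees, less where a joint would pass 70% of its speed; a pose out of reach is approached as far as the arm can. A call with a gripper value outside its range is refused whole. The fingers move at their own pace and stop on an object; the grip force is fixed at half the most. Time passes only in rows, so rows that repeat a pose let the fingers close. It gives the time, the measured TCP pose, the force, the opening and the grip force at its end, in the units of the state.
- ctrl.get_obs(): the state, without advancing time (a new reading comes with each control period).
- ctrl.snapshot(name): name is "scene" or "side" or "wrist"; returns (picture, depth): 420x560x3 uint8, red, green, blue; 420x560 float32, m along the optical axis (not along the pixel's ray), 0 where there is no reading.
- ctrl.calibration(name): a dict with "vertical_fov" (degrees; the focal length in pixels is half the picture's height over the tangent of half this angle, whatever the lens; pixels are square), "cx", "cy" (the principal point, pixels), "rvec" (rotation vector, rad) and "tvec" (3), from world to camera coordinates, as OpenCV has them; the wrist camera has in their place "hand_eye" (4x4, takes a point from camera to tool coordinates, whose origin is the TCP and whose axes are the flange's). Camera axes: x right, y down, z forward; pixel columns grow to the right and rows downward; lengths in m; the calibration is good to about 2 mm. A picture is of the moment at which its call begins: read the wrist's pose just before it. calibration takes no time and is no camera call.
- ctrl.close_job(): hands the job in; it is judged then, once.
The state is a dict: "clock": time; "joint_pos": joint angles; "qvel": joint speeds; "tau": joint torques, N m; "tool_pos": TCP position; "orientation": TCP orientation; "force": force on the tool from outside, world axes, zero at the start; "moment": the same for the moment, N m; "opening": finger opening in m; "gripper_force": force on a finger pad.
Only numpy, scipy, OpenCV 4.12 (cv2) and the standard library are available. Lean on these libraries where they do the work, as an engineer would, in place of code of your own. Each camera call takes 0.05 s, during which the arm holds its last target. There are 200 camera calls.

## Working session

There is one attempt and no reset: what is moved stays moved. The work goes in short steps, Python scripts to look and compute and a tool call to move; the robot and the scene stay as the last step left them, time stands still between calls to the robot, and variables do not carry over. Pictures are saved under pics/ and viewed, at most 10 in all, crops included, and the job is handed in when it is done.

Besides the shell and the picture viewer there is one more tool, called after "Call:" as name(argument=value, ...), one argument or row to a line, values as JSON. arm_command: Moves the arm, as the interface text tells. Its arguments: {"type":"object","properties":{"steps":{"type":"array"}},"required":["steps"]}

```bash
mkdir -p pics; cat > h.py <<'E'
import numpy as np, cv2
from plant import ctrl
from scipy.spatial.transform import Rotation as R
def K(n,h=420):
    c=ctrl.calibration(n); f=h/2/np.tan(np.radians(c["vertical_fov"])/2); return c,f
def pose():
    o=ctrl.get_obs(); T=np.eye(4); T[:3,:3]=R.from_euler('xyz',o["orientation"],degrees=True).as_matrix(); T[:3,3]=o["tool_pos"]; return T
def camT(n,T=None):
    c,f=K(n)
    if n=="wrist": return T@np.array(c["hand_eye"])
    M=np.eye(4); M[:3,:3]=cv2.Rodrigues(np.array(c["rvec"],float))[0]; M[:3,3]=np.ravel(c["tvec"]); return np.linalg.inv(M)
def cloud(n,d,T=None):
    c,f=K(n); v,u=np.mgrid[:d.shape[0],:d.shape[1]]
    P=np.stack([(u-c["cx"])/f*d,(v-c["cy"])/f*d,d],-1); M=camT(n,T); return P@M[:3,:3].T+M[:3,3]
def ray(n,u,v,z,T=None):
    c,f=K(n); M=camT(n,T); r=M[:3,:3]@np.array([(u-c["cx"])/f,(v-c["cy"])/f,1]); return M[:3,3]+r*(z-M[2,3])/r[2]
def save(n,im): cv2.imwrite("pics/"+n,im[...,::-1])
E
python3 - <<'E'
from h import *
print(ctrl.get_obs()); T=pose()
for n in("scene","side","wrist"):
    im,d=ctrl.snapshot(n); save(n+"0.png",im); np.savez("pics/"+n+"0",im=im,d=d,T=T); print(n,ctrl.calibration(n),(d>0).mean())
E
```

```text
{'clock': 0.0, 'joint_pos': array([ 9.08169682e+01,  2.05912578e+01,  6.35498900e-01, -2.04328860e-02,
       -7.01354917e+01, -1.65072138e+01]), 'qvel': array([-0.07437771,  0.03211838,  0.06325044,  0.02147859, -0.04338991,
       -0.07782703]), 'tau': array([-6.90718957e-05, -5.82713342e+01,  2.93061268e+01,  6.99731871e+00,
        6.87642954e-03, -1.63073105e-04]), 'tool_pos': array([0.18243257, 0.64938759, 0.22563681]), 'orientation': array([ 1.79907052e+02, -7.51346899e-03, -1.56971978e+01]), 'force': array([-0.46916655,  0.16779281,  0.25899894]), 'moment': array([ 0.01437577, -0.00385722, -0.00499516]), 'gripper_force': 0.0, 'opening': 0.08761010325752763}
scene {'vertical_fov': 57.1555526087385, 'cx': 282.8565659052523, 'cy': 206.77045373673593, 'rvec': array([ 1.87963456,  1.87274805, -0.59615853]), 'tvec': array([-0.0292399 , -0.34002186,  1.74101234])} 0.9962755102040817
side {'vertical_fov': 45.992825554509146, 'cx': 278.6801545882094, 'cy': 197.5440016077526, 'rvec': array([ 0.19479987, -2.79400438,  1.23769545]), 'tvec': array([0.54165161, 0.13086699, 1.83383861])} 0.9691709183673469
wrist {'vertical_fov': 59.785684089690655, 'cx': 276.253822692137, 'cy': 207.21828254966076, 'hand_eye': array([[ 1.42187548e-04, -9.52867534e-01, -3.03386622e-01,
         8.26810397e-02],
       [ 9.99999986e-01,  1.61783732e-04, -3.94576363e-05,
         7.25379303e-04],
       [ 8.66809204e-05, -3.03386612e-01,  9.52867544e-01,
        -1.57298296e-01],
       [ 0.00000000e+00,  0.00000000e+00,  0.00000000e+00,
         1.00000000e+00]])} 0.995969387755102
```

View pics/scene0.png

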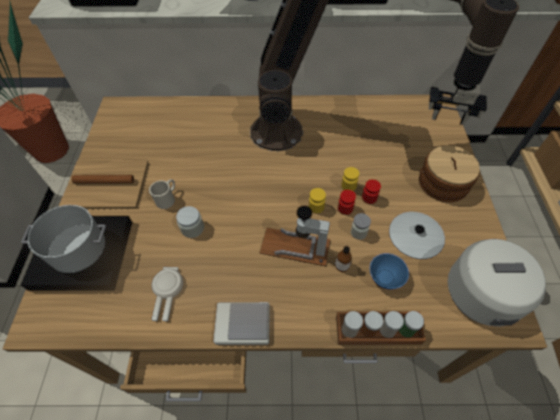

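View pics/side0.png

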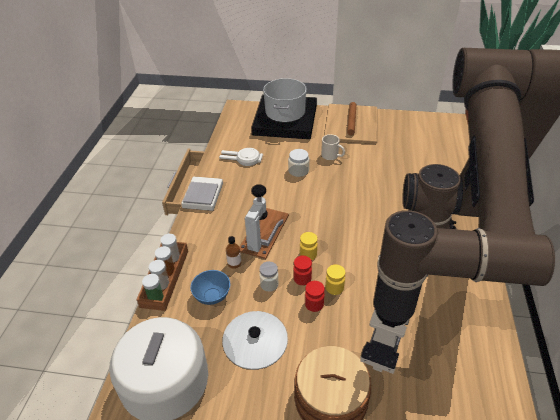

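Scene view candidates: the grey-lid jar at (361,226) (side: 268,276) is narrow and fits. Rejected: wide screw_jar (189,221), red look-alikes (347,202) and (372,191), yellow ones (318,200) and (351,178), and the rack jars at (353–414,323). The press is at about (295,245), with its knob at (304,214).

```bash
python3 - <<'E'
from h import *
C={}
for n in("scene","side"):
    a=np.load(f"pics/{n}0.npz"); C[n]=(a["im"],cloud(n,a["d"]))
    P=C[n][1]; im=C[n][0]
    hsv=cv2.cvtColor(im,cv2.COLOR_RGB2HSV)
    for nm,(u,v) in {"scene":{"jar":(361,222),"knob":(304,214),"arm":(315,227),"table":(230,170),"table2":(420,290),"bottle":(346,252),"red":(347,198),"screw":(188,216)},"side":{"jar":(268,270),"knob":(259,190),"arm":(254,225),"table":(360,170),"table2":(270,330),"bottle":(232,240),"red":(303,264),"screw":(298,157)}}[n].items():
        print(n,nm,P[v-1:v+2,u-1:u+2].reshape(-1,3).mean(0).round(3))
    # cluster of jar-lid heights
    L={"scene":(361,222),"side":(268,270)}[n]
    v,u=np.mgrid[:420,:560]; near=(abs(u-L[0])<16)&(abs(v-L[1])<16)
    m=near&(P[...,2]>.078)&(P[...,2]<.094); q=P[m]; print(n,"lid",q.mean(0),q.min(0),q.max(0),cv2.minEnclosingCircle(q[:,:2].astype(np.float32)))
    # knob top
    L={"scene":(304,214),"side":(259,190)}[n]
    near=(abs(u-L[0])<16)&(abs(v-L[1])<16); m=near&(P[...,2]>.232)&(P[...,2]<.252); q=P[m]; print(n,"knob",len(q),q.mean(0),cv2.minEnclosingCircle(q[:,:2].astype(np.float32)))
    # plate
    m=(P[...,2]>.005)&(P[...,2]<.016)&(hsv[...,1]>90)
    L={"scene":(295,245),"side":(262,230)}[n]; near=(abs(u-L[0])<45)&(abs(v-L[1])<35)
    q=P[m&near]; print(n,"plate",len(q),cv2.minAreaRect((q[:,:2]*1000).astype(np.float32)))
    crop=lambda x0,y0,w,h: cv2.resize(im[y0:y0+h,x0:x0+w],None,fx=5,fy=5,interpolation=cv2.INTER_CUBIC)
    C[n+"c"]=crop(245,180,140,100) if n=="scene" else None
save("crop0.png",C["scenec"])
E
```

```text
scene jar [0.543 0.304 0.088]
scene knob [0.612 0.096 0.244]
scene arm [0.62  0.133 0.18 ]
scene table [ 0.227 -0.192  0.002]
scene table2 [0.761 0.492 0.001]
scene bottle [0.681 0.234 0.124]
scene red [0.438 0.265 0.088]
scene screw [ 0.514 -0.309  0.089]
scene lid [0.53573631 0.30657467 0.08726536] [0.50389734 0.27765801 0.07971637] [0.56374903 0.33735478 0.09377282] ((0.5339952111244202, 0.30786454677581787), 0.031398482620716095)
scene knob 186 [0.60232465 0.09459896 0.24202119] ((0.6000091433525085, 0.09476974606513977), 0.025640076026320457)
scene plate 1601 ((580.4779052734375, 73.93186950683594), (336.923095703125, 283.86248779296875), 89.55915069580078)
side jar [0.509 0.433 0.225]
side knob [0.593 0.109 0.242]
side arm [0.602 0.181 0.146]
side table [ 0.248 -0.342 -0.   ]
side table2 [0.5   0.499 0.02 ]
side bottle [0.666 0.243 0.128]
side red [0.423 0.28  0.085]
side screw [ 0.508 -0.289  0.086]
side lid [0.53414704 0.31380801 0.08539259] [0.5045841  0.28172733 0.07831682] [0.56397078 0.34518397 0.09370338] ((0.533695638179779, 0.31279200315475464), 0.03283693641424179)
side knob 129 [0.59784642 0.10433727 0.23968337] ((0.5999584197998047, 0.10072437673807144), 0.026843491941690445)
side plate 886 ((595.9053955078125, 47.62007141113281), (348.46417236328125, 362.8600158691406), 13.67569637298584)
```

View pics/crop0.png

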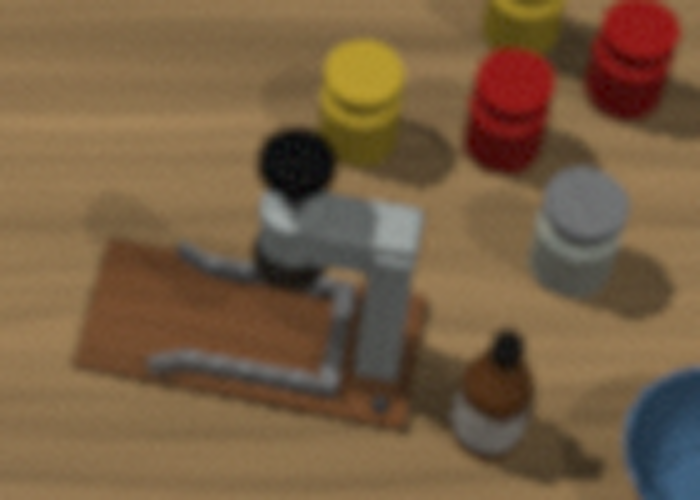

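```bash
python3 - <<'E'
from h import *
c=np.array([ray("scene",245+a/5,180+b/5,.01)[:2] for a,b in[(108,240),(75,365),(408,430),(428,297)]])
print(c.round(3),[np.linalg.norm(c[i]-c[(i+1)%4]).round(3) for i in range(4)])
ax=(c[2]+c[3]-c[0]-c[1]); print("ang",np.degrees(np.arctan2(ax[1],ax[0])), "origin est",(c.mean(0)+.025*ax/np.linalg.norm(ax)).round(4))
T=pose(); print(T.round(3)); print((T[:3,:3].T@(np.array([.534,.310,.26])-T[:3,3])*1000).round(1))
E
```

```text
[[ 0.518 -0.032]
 [ 0.622 -0.053]
 [ 0.675  0.181]
 [ 0.568  0.203]] [np.float64(0.107), np.float64(0.24), np.float64(0.109), np.float64(0.24)]
ang 77.66782994364688 origin est [0.601  0.0992]
[[ 0.963 -0.27  -0.     0.182]
 [-0.27  -0.963 -0.001  0.649]
 [ 0.     0.001 -1.     0.226]
 [ 0.     0.     0.     1.   ]]
[430.3 231.8 -33.8]
```

Call:
arm_command(
  steps=[
    {"translation":[44,24,-4],"rotation":[0,0,0],"claw":87},
    {"translation":[88,47,-8],"rotation":[0,0,0],"claw":87},
    {"translation":[132,71,-12],"rotation":[0,0,0],"claw":87},
    {"translation":[176,95,-16],"rotation":[0,0,0],"claw":87},
    {"translation":[215,116,-20],"rotation":[0,0,0],"claw":87},
  ],
)

```text
clock: 0.65
tool_pos: [0.3593, 0.4781, 0.2467]
orientation: [180.0, 0.0, -15.7]
force: [0.7, 1.4, 0.3]
opening: 0.0866
gripper_force: 0.0
```

Call:
arm_command(
  steps=[
    {"translation":[44,24,-3],"rotation":[0,0,0],"claw":87},
    {"translation":[88,47,-6],"rotation":[0,0,0],"claw":87},
    {"translation":[132,71,-9],"rotation":[0,0,0],"claw":87},
    {"translation":[176,95,-12],"rotation":[0,0,0],"claw":87},
    {"translation":[215,116,-14],"rotation":[0,0,0],"claw":87},
  ],
)

```text
clock: 1.15
tool_pos: [0.5351, 0.3083, 0.2608]
orientation: [-180.0, -0.0, -15.7]
force: [0.4, 1.3, 0.3]
opening: 0.0869
gripper_force: 0.0
```

Call:
arm_command(
  steps=[
    {"translation":[0,0,0],"rotation":[0,0,0],"claw":87},
    {"translation":[0,0,0],"rotation":[0,0,0],"claw":87},
  ],
)

```text
clock: 1.35
tool_pos: [0.5343, 0.309, 0.2601]
orientation: [180.0, 0.0, -15.8]
force: [0.8, 1.0, -0.9]
opening: 0.0868
gripper_force: 0.0
```

```bash
python3 - <<'E'
from h import *
T=pose(); im,d=ctrl.snapshot("wrist"); save("w1.png",im); np.savez("pics/w1",im=im,d=d,T=T)
P=cloud("wrist",d,T); print(T.round(3))
v,u=np.mgrid[:420,:560]
m=(P[...,2]>.080)&(P[...,2]<.094)&(np.hypot(P[...,0]-.534,P[...,1]-.31)<.05); q=P[m]; print(len(q),q.mean(0),cv2.minEnclosingCircle(q[:,:2].astype(np.float32)))
print(u[m].mean(),v[m].mean())
E
```

```text
[[ 0.962 -0.273 -0.001  0.534]
 [-0.273 -0.962 -0.     0.309]
 [-0.001  0.001 -1.     0.26 ]
 [ 0.     0.     0.     1.   ]]
3075 [0.534538   0.30930415 0.08532385] ((0.5336567163467407, 0.30942678451538086), 0.0299745574593544)
275.0669918699187 183.31382113821138
```

View pics/w1.png

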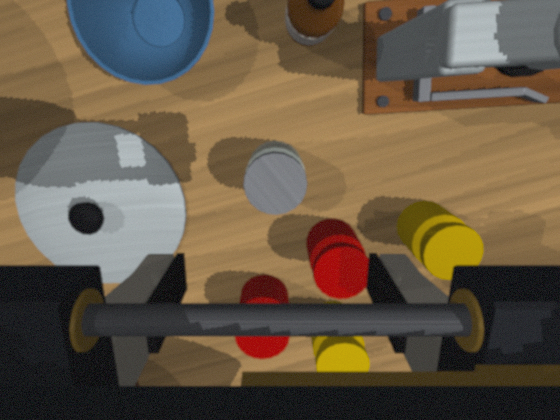

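The wrist view shows the grey-lidded jar at (275,183), radius 30 mm and top at 86 mm. That matches the description, and the TCP is right over it. Next I descend and grip.

Call:
arm_command(
  steps=[
    {"translation":[0,0,50],"rotation":[0,0,0],"claw":87.6},
    {"translation":[0,0,100],"rotation":[0,0,0],"claw":87.6},
    {"translation":[0,0,150],"rotation":[0,0,0],"claw":87.6},
    {"translation":[0,0,190],"rotation":[0,0,0],"claw":87.6},
    {"translation":[0,0,215],"rotation":[0,0,0],"claw":87.6},
  ],
)

```text
clock: 1.9
tool_pos: [0.5313, 0.3103, 0.0422]
orientation: [179.8, 0.1, -15.6]
force: [0.1, -0.2, 1.4]
opening: 0.0874
gripper_force: 0.0
```

Call:
arm_command(
  steps=[
    {"translation":[0,0,10],"rotation":[0,0,0],"claw":87.6},
    {"translation":[0,0,16],"rotation":[0,0,0],"claw":87.6},
    {"translation":[0,0,16],"rotation":[0,0,0],"claw":70},
    {"translation":[0,0,16],"rotation":[0,0,0],"claw":55},
    {"translation":[0,0,16],"rotation":[0,0,0],"claw":50},
  ],
)

```text
clock: 2.4
tool_pos: [0.5344, 0.311, 0.0311]
orientation: [-179.9, -0.1, -15.7]
force: [-0.5, -1.0, 0.1]
opening: 0.0691
gripper_force: 0.0
```

Call:
arm_command(
  steps=[
    {"translation":[0,0,0],"rotation":[0,0,0],"claw":50},
    {"translation":[0,0,0],"rotation":[0,0,0],"claw":50},
    {"translation":[0,0,0],"rotation":[0,0,0],"claw":50},
    {"translation":[0,0,0],"rotation":[0,0,0],"claw":50},
  ],
)

```text
clock: 2.8
tool_pos: [0.5342, 0.3105, 0.0308]
orientation: [-179.9, -0.0, -15.7]
force: [-2.0, -0.1, 6.8]
opening: 0.0616
gripper_force: 30.0
```

Call:
arm_command(
  steps=[
    {"translation":[0,0,-25],"rotation":[0,0,0],"claw":50},
    {"translation":[0,0,-70],"rotation":[0,0,0],"claw":50},
    {"translation":[0,0,-118],"rotation":[0,0,0],"claw":50},
    {"translation":[0,0,-166],"rotation":[0,0,1.6],"claw":50},
    {"translation":[0,0,-212],"rotation":[0,0,3.2],"claw":50},
  ],
)

```text
clock: 3.3
tool_pos: [0.533, 0.3096, 0.2431]
orientation: [180.0, 0.0, -32.0]
force: [1.4, 0.5, -5.4]
opening: 0.0612
gripper_force: 30.0
```

Call:
arm_command(
  steps=[
    {"translation":[0,0,-35],"rotation":[0,0,1.6],"claw":50},
    {"translation":[0,0,-60],"rotation":[0,0,3.2],"claw":50},
    {"translation":[0,0,-70],"rotation":[0,0,4.8],"claw":50},
    {"translation":[0,0,-70],"rotation":[0,0,6.4],"claw":50},
    {"translation":[0,0,-70],"rotation":[0,0,8],"claw":50},
  ],
)

```text
clock: 3.8
tool_pos: [0.5331, 0.3099, 0.3111]
orientation: [179.9, 0.0, -72.0]
force: [-0.6, 0.6, -4.2]
opening: 0.0611
gripper_force: 30.0
```

Call:
arm_command(
  steps=[
    {"translation":[0,0,0],"rotation":[0,0,1.6],"claw":50},
    {"translation":[0,0,0],"rotation":[0,0,3.2],"claw":50},
    {"translation":[0,0,0],"rotation":[0,0,4.8],"claw":50},
    {"translation":[0,0,0],"rotation":[0,0,6.1],"claw":50},
    {"translation":[0,0,0],"rotation":[0,0,6.1],"claw":50},
  ],
)

```text
clock: 4.3
tool_pos: [0.5331, 0.3099, 0.3106]
orientation: [179.9, -0.1, -102.3]
force: [-0.7, -0.6, -5.0]
opening: 0.0611
gripper_force: 30.0
```

```bash
cat > g.py <<'E'
from h import *
import sys
# offset in tool axes (mm) from measured TCP to press-frame point (mm)
O=np.array([.601,.0992,0]); a=np.radians(77.7); Rp=np.array([[np.cos(a),-np.sin(a),0],[np.sin(a),np.cos(a),0],[0,0,1]])
T=pose(); p=O+Rp@(np.array(list(map(float,sys.argv[1:4])))/1000)
print(ctrl.get_obs()["clock"],"tool",T[:3,3].round(4),ctrl.get_obs()["orientation"].round(2),"inpress",(Rp.T@(T[:3,3]-O)*1000).round(1),"target",p.round(4),"shift",(T[:3,:3].T@(p-T[:3,3])*1000).round(1),ctrl.get_obs()["joint_pos"].round(1))
E
python3 g.py -100 0 300
```

```text
4.3 tool [0.5331 0.3099 0.3106] [ 1.7991e+02 -6.0000e-02 -1.0230e+02] inpress [191.4 111.2 310.6] target [0.5797 0.0015 0.3   ] shift [ 291.4 -111.2   10.7] [ 48.3  12.8   0.8  -0.1 -78.1 -60.5]
```

Call:
arm_command(
  steps=[
    {"translation":[28,-10,0],"rotation":[0,0,0],"claw":50},
    {"translation":[70,-26,0],"rotation":[0,0,0],"claw":50},
    {"translation":[115,-44,0],"rotation":[0,0,0],"claw":50},
    {"translation":[160,-61,0],"rotation":[0,0,0],"claw":50},
    {"translation":[205,-78,0],"rotation":[0,0,0],"claw":50},
  ],
)

```text
clock: 4.8
tool_pos: [0.5662, 0.0916, 0.3112]
orientation: [180.0, 0.0, -101.9]
force: [1.1, 1.1, -3.6]
opening: 0.0614
gripper_force: 30.0
```

Call:
arm_command(
  steps=[
    {"translation":[40,-15,0],"rotation":[0,0,0],"claw":50},
    {"translation":[75,-28,0],"rotation":[0,0,0],"claw":50},
    {"translation":[87,-33,0],"rotation":[0,0,0],"claw":50},
    {"translation":[87,-33,0],"rotation":[0,0,0],"claw":50},
  ],
)

```text
clock: 5.2
tool_pos: [0.5803, -0.0005, 0.311]
orientation: [179.9, -0.0, -102.2]
force: [0.4, 0.3, -6.1]
opening: 0.0613
gripper_force: 30.0
```

```bash
python3 g.py -100 0 42; python3 - <<'E'
from h import *
T=pose(); im,d=ctrl.snapshot("wrist"); save("w2.png",im); np.savez("pics/w2",im=im,d=d,T=T)
im,d=ctrl.snapshot("scene"); save("s2.png",cv2.resize(im[150:280,220:400],None,fx=4,fy=4,interpolation=cv2.INTER_CUBIC)); np.savez("pics/s2",im=im,d=d)
E
```

```text
5.2 tool [ 5.803e-01 -5.000e-04  3.110e-01] [ 1.7994e+02 -2.0000e-02 -1.0219e+02] inpress [-101.8   -1.   311. ] target [0.5797 0.0015 0.042 ] shift [ -1.9   0.7 269. ] [ 19.2   9.2  -3.7  -0.  -77.2 -31.4]
```

View pics/w2.png

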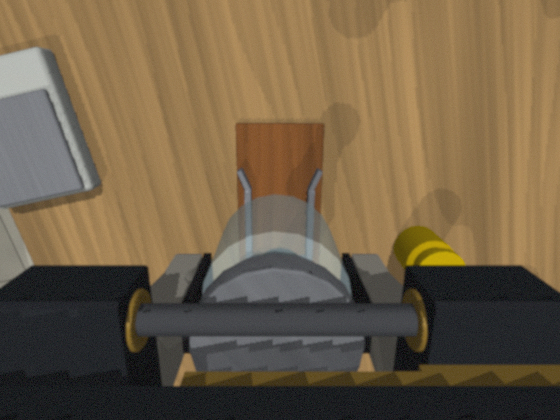

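The wrist view shows the plate's mouth end at (236..324,123), the rail flares at (239,170) and (321,170), and the jar upright in the grip. I'll check this in the press frame.

```bash
python3 - <<'E'
from h import *
a=np.load("pics/w2.npz");T=a["T"]
O=np.array([.601,.0992,0]); t=np.radians(77.7); Rp=np.array([[np.cos(t),-np.sin(t),0],[np.sin(t),np.cos(t),0],[0,0,1]])
for u,v,z in[(236,123,.01),(324,123,.01),(239,170,.028),(321,170,.028),(250,200,.028),(309,200,.028)]: print((Rp.T@(ray("wrist",u,v,z,T)-O)*1000).round(1))
E
```

```text
[-147.8  -50.    10. ]
[-148.   58.   10.]
[-93.  -46.2  28. ]
[-93.2  54.3  28. ]
[-54.7 -33.4  28. ]
[-54.8  40.7  28. ]
```

Call:
arm_command(
  steps=[
    {"translation":[0,4,30],"rotation":[0,0,0],"claw":50},
    {"translation":[0,4,78],"rotation":[0,0,0],"claw":50},
    {"translation":[0,4,126],"rotation":[0,0,0],"claw":50},
    {"translation":[0,4,174],"rotation":[0,0,0],"claw":50},
    {"translation":[0,4,215],"rotation":[0,0,0],"claw":50},
  ],
)

```text
clock: 5.8
tool_pos: [0.5758, 0.0036, 0.0944]
orientation: [180.0, 0.0, -102.0]
force: [1.6, -0.3, -4.1]
opening: 0.0614
gripper_force: 30.0
```

Call:
arm_command(
  steps=[
    {"translation":[0,0,25],"rotation":[0,0,0],"claw":50},
    {"translation":[0,0,42],"rotation":[0,0,0],"claw":50},
    {"translation":[0,0,50],"rotation":[0,0,0],"claw":50},
    {"translation":[0,0,50],"rotation":[0,0,0],"claw":50},
  ],
)

```text
clock: 6.2
tool_pos: [0.5762, 0.0031, 0.0457]
orientation: [179.9, -0.1, -102.1]
force: [0.2, 0.8, -3.7]
opening: 0.0611
gripper_force: 30.0
```

```bash
python3 g.py -100 0 41
```

```text
6.2 tool [0.5762 0.0031 0.0457] [ 1.7991e+02 -5.0000e-02 -1.0208e+02] inpress [-99.2   3.7  45.7] target [0.5797 0.0015 0.041 ] shift [ 0.8 -3.7  4.7] [ 19.7  21.7 -24.4  -0.  -44.  -31.8]
```

Call:
arm_command(
  steps=[
    {"translation":[0,0,2],"rotation":[0,0,0],"claw":50},
    {"translation":[0,0,4],"rotation":[0,0,0],"claw":50},
    {"translation":[0,0,5],"rotation":[0,0,0],"claw":50},
    {"translation":[0,0,5],"rotation":[0,0,0],"claw":50},
  ],
)

```text
clock: 6.6
tool_pos: [0.5769, 0.0022, 0.042]
orientation: [-180.0, 0.0, -102.2]
force: [-0.7, -0.8, -3.9]
opening: 0.0611
gripper_force: 30.0
```

Call:
arm_command(
  steps=[
    {"translation":[0,0,1],"rotation":[0,0,0],"claw":50},
    {"translation":[0,0,2],"rotation":[0,0,0],"claw":50},
    {"translation":[0,0,2],"rotation":[0,0,0],"claw":50},
  ],
)

```text
clock: 6.9
tool_pos: [0.577, 0.0022, 0.0408]
orientation: [-179.9, 0.0, -102.2]
force: [-3.6, 0.7, 6.0]
opening: 0.0612
gripper_force: 30.0
```

Call:
arm_command(
  steps=[
    {"translation":[0,0,0],"rotation":[0,0,0],"claw":70},
    {"translation":[0,0,0],"rotation":[0,0,0],"claw":87},
    {"translation":[0,0,0],"rotation":[0,0,0],"claw":87},
    {"translation":[0,0,0],"rotation":[0,0,0],"claw":87},
  ],
)

```text
clock: 7.3
tool_pos: [0.5769, 0.0022, 0.0396]
orientation: [-180.0, 0.0, -102.2]
force: [-0.8, 0.3, 0.2]
opening: 0.0854
gripper_force: 0.0
```

Call:
arm_command(
  steps=[
    {"translation":[0,0,-25],"rotation":[0,0,0],"claw":87},
    {"translation":[0,0,-70],"rotation":[0,0,0],"claw":87},
    {"translation":[0,0,-120],"rotation":[0,0,0],"claw":60},
    {"translation":[0,0,-160],"rotation":[0,0,0],"claw":0},
    {"translation":[0,0,-160],"rotation":[0,0,0],"claw":0},
  ],
)

```text
clock: 7.8
tool_pos: [0.5801, 0.0026, 0.2064]
orientation: [-179.4, 0.2, -102.1]
force: [0.5, 0.7, -0.3]
opening: 0.0685
gripper_force: 0.0
```

```bash
python3 g.py -170 3 200; python3 - <<'E'
from h import *
T=pose(); im,d=ctrl.snapshot("wrist"); save("w3.png",im); np.savez("pics/w3",im=im,d=d,T=T)
O=np.array([.601,.0992,0]); t=np.radians(77.7); Rp=np.array([[np.cos(t),-np.sin(t),0],[np.sin(t),np.cos(t),0],[0,0,1]])
P=(cloud("wrist",d,T)-O)@Rp*1000
m=(P[...,2]>89)&(P[...,2]<104)&(abs(P[...,1])<60)&(P[...,0]<-50)&(P[...,0]>-150); q=P[m]; print(len(q),np.median(q,0),cv2.minEnclosingCircle(q[:,:2].astype(np.float32)))
E
```

```text
7.8 tool [0.5801 0.0026 0.2064] [-179.42    0.23 -102.13] inpress [-9.880e+01 -2.000e-01  2.064e+02] target [ 0.5619 -0.0663  0.2   ] shift [71.2  3.5  6. ] [ 19.6  12.1 -13.9   0.1 -63.4 -31.8]
4534 [-101.9480346     2.99041316   95.19623537] ((-100.33106994628906, 3.1475980281829834), 29.881486892700195)
```

View pics/w3.png

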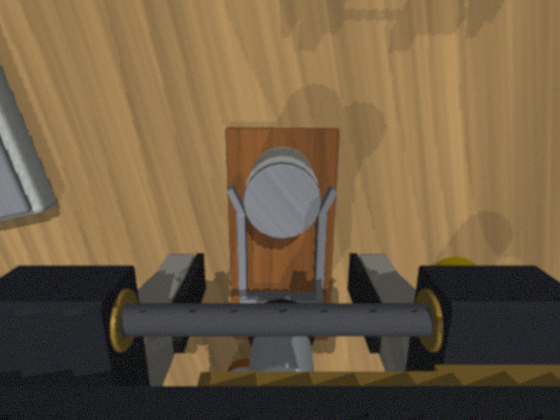

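Jar is upright in the mouth at (282,200), midway between the rails (242 and 322). Next I back off, shut and tilt the fingers, then push it in from behind.

Call:
arm_command(
  steps=[
    {"translation":[20,1,0],"rotation":[0,-1.6,0],"claw":0},
    {"translation":[45,2,0],"rotation":[0,-3.2,0],"claw":0},
    {"translation":[70,3,0],"rotation":[0,-4.8,0],"claw":0},
    {"translation":[85,3,0],"rotation":[0,-6.4,0],"claw":0},
    {"translation":[90,3,0],"rotation":[0,-8,0],"claw":0},
  ],
)

```text
clock: 8.35
tool_pos: [0.5552, -0.0867, 0.2002]
orientation: [-179.7, 40.3, -102.1]
force: [-0.4, 0.1, -0.7]
opening: 0.025
gripper_force: 0.0
```

Call:
arm_command(
  steps=[
    {"translation":[0,0,0],"rotation":[0,0,0],"claw":0},
    {"translation":[0,0,0],"rotation":[0,0,0],"claw":0},
  ],
)

```text
clock: 8.55
tool_pos: [0.5542, -0.087, 0.1976]
orientation: [179.7, 40.0, -102.6]
force: [-0.8, 0.9, 0.8]
opening: 0.0084
gripper_force: 0.0
```

```bash
python3 g.py -180 3 38
```

```text
8.55 tool [ 0.5542 -0.087   0.1976] [ 179.72   39.96 -102.62] inpress [-191.9    6.1  197.6] target [ 0.5597 -0.076   0.038 ] shift [ 93.3  -3.7 129.9] [-18.8  18.6  -2.3 -40.7 -78.2  18.2]
```

Call:
arm_command(
  steps=[
    {"translation":[25,-1,35],"rotation":[0,0,0],"claw":0},
    {"translation":[50,-2,70],"rotation":[0,0,0],"claw":0},
    {"translation":[75,-3,105],"rotation":[0,0,0],"claw":0},
    {"translation":[93,-4,130],"rotation":[0,0,0],"claw":0},
    {"translation":[93,-4,130],"rotation":[0,0,0],"claw":0},
  ],
)

```text
clock: 9.05
tool_pos: [0.5589, -0.0709, 0.0363]
orientation: [179.4, 40.0, -102.4]
force: [-1.3, 0.2, -0.1]
opening: 0.0006
gripper_force: 0.0
```

```bash
python3 g.py -140 3 38
```

```text
9.05 tool [ 0.5589 -0.0709  0.0363] [ 179.41   39.99 -102.39] inpress [-175.1    4.9   36.3] target [ 0.5682 -0.0369  0.038 ] shift [-28.   -2.1  21.3] [-18.   30.1  -8.3 -44.7 -65.2  30.2]
```

Call:
arm_command(
  steps=[
    {"translation":[-11.5,-1,9.6],"rotation":[0,0,0],"claw":0},
    {"translation":[-23,-2,19.3],"rotation":[0,0,0],"claw":0},
    {"translation":[-30.6,-2,25.7],"rotation":[0,0,0],"claw":0},
    {"translation":[-36.8,-2,30.9],"rotation":[0,0,0],"claw":0},
    {"translation":[-42.9,-2,36],"rotation":[0,0,0],"claw":0},
  ],
)

```text
clock: 9.55
tool_pos: [0.5758, -0.0193, 0.0415]
orientation: [-179.8, 40.0, -102.0]
force: [-0.4, -3.2, 2.3]
opening: 0.0007
gripper_force: 1.8
```

Call:
arm_command(
  steps=[
    {"translation":[-6.1,0,5.1],"rotation":[0,0,0],"claw":0},
    {"translation":[-12.3,0,10.3],"rotation":[0,0,0],"claw":0},
    {"translation":[-18.4,0,15.4],"rotation":[0,0,0],"claw":0},
    {"translation":[-24.5,0,20.6],"rotation":[0,0,0],"claw":0},
    {"translation":[-30.6,0,25.7],"rotation":[0,0,0],"claw":0},
  ],
)

```text
clock: 10.05
tool_pos: [0.5836, 0.02, 0.0401]
orientation: [180.0, 40.0, -102.2]
force: [-0.3, -3.4, 1.7]
opening: 0.0004
gripper_force: 1.7
```

```bash
python3 g.py -40 3 38; python3 -c "
from h import *
print(ctrl.get_obs()['force'])
im,d=ctrl.snapshot('side'); save('d4.png',cv2.resize(im[160:300,200:380],None,fx=4,fy=4,interpolation=cv2.INTER_CUBIC))"
```

```text
10.05 tool [0.5836 0.02   0.0401] [ 179.98   40.   -102.21] inpress [-81.1   0.1  40.1] target [0.5895 0.0608 0.038 ] shift [-30.2   2.8  28. ] [ -9.3  28.3 -10.1 -47.9 -60.   25.2]
[-0.27179245 -3.38469008  1.67168229]
```

View pics/d4.png

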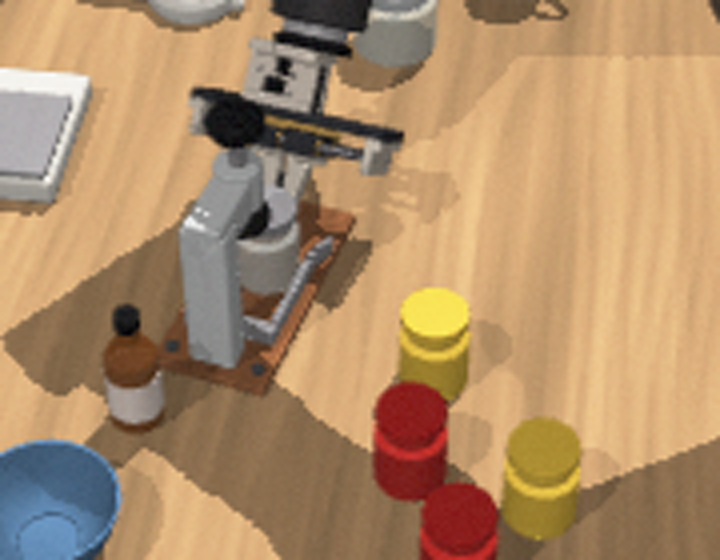

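The side view shows the jar upright between the rails at crop (265,250), with the gripper clear of the head. I'll keep pushing.

Call:
arm_command(
  steps=[
    {"translation":[-4.6,1,3.9],"rotation":[0,0,0],"claw":0},
    {"translation":[-9.2,2,7.7],"rotation":[0,0,0],"claw":0},
    {"translation":[-13.8,3,11.6],"rotation":[0,0,0],"claw":0},
    {"translation":[-18.4,3,15.4],"rotation":[0,0,0],"claw":0},
    {"translation":[-23,3,19.3],"rotation":[0,0,0],"claw":0},
  ],
)

```text
clock: 10.6
tool_pos: [0.5869, 0.0499, 0.0401]
orientation: [180.0, 40.0, -102.2]
force: [0.1, -3.5, 0.1]
opening: 0.0003
gripper_force: 1.6
```

Call:
arm_command(
  steps=[
    {"translation":[-1.5,0,1.3],"rotation":[0,0,0],"claw":0},
    {"translation":[-3,0,2.6],"rotation":[0,0,0],"claw":0},
    {"translation":[-4.2,0,3.5],"rotation":[0,0,0],"claw":0},
    {"translation":[-4.2,0,3.5],"rotation":[0,0,0],"claw":0},
  ],
)

```text
clock: 11.0
tool_pos: [0.588, 0.055, 0.0402]
orientation: [180.0, 40.0, -102.2]
force: [-0.2, -2.9, 0.1]
opening: 0.0007
gripper_force: 0.9
```

```bash
python3 g.py -40 3 38
```

```text
11.0 tool [0.588  0.055  0.0402] [ 179.98   40.01 -102.19] inpress [-45.9   3.3  40.2] target [0.5895 0.0608 0.038 ] shift [-3.2 -0.4  5.5] [ -6.   27.7 -10.7 -49.  -57.9  23.3]
```

Still sliding at about 3 N, so the stop is not reached yet. I'll go on in small steps.

Call:
arm_command(
  steps=[
    {"translation":[-1.2,0,1],"rotation":[0,0,0],"claw":0},
    {"translation":[-2.3,0,1.9],"rotation":[0,0,0],"claw":0},
    {"translation":[-2.3,0,1.9],"rotation":[0,0,0],"claw":0},
  ],
)

```text
clock: 11.3
tool_pos: [0.5887, 0.0578, 0.0402]
orientation: [180.0, 40.0, -102.2]
force: [0.2, -2.3, 0.2]
opening: 0.0006
gripper_force: 1.0
```

Call:
arm_command(
  steps=[
    {"translation":[-1.2,0,1],"rotation":[0,0,0],"claw":0},
    {"translation":[-1.2,0,1],"rotation":[0,0,0],"claw":0},
  ],
)

```text
clock: 11.5
tool_pos: [0.589, 0.0594, 0.0402]
orientation: [180.0, 40.0, -102.2]
force: [0.5, -1.9, -0.4]
opening: 0.0006
gripper_force: 1.1
```

Call:
arm_command(
  steps=[
    {"translation":[-1.2,0,1],"rotation":[0,0,0],"claw":0},
    {"translation":[-1.2,0,1],"rotation":[0,0,0],"claw":0},
  ],
)

```text
clock: 11.7
tool_pos: [0.5894, 0.0609, 0.0402]
orientation: [180.0, 40.0, -102.2]
force: [0.1, -2.3, 0.0]
opening: 0.0003
gripper_force: 1.1
```

Call:
arm_command(
  steps=[
    {"translation":[-1.2,0,1],"rotation":[0,0,0],"claw":0},
    {"translation":[-1.2,0,1],"rotation":[0,0,0],"claw":0},
  ],
)

```text
clock: 11.9
tool_pos: [0.5897, 0.0616, 0.0402]
orientation: [-180.0, 39.9, -102.2]
force: [0.2, -5.3, 1.2]
opening: 0.0004
gripper_force: 2.8
```

Call:
arm_command(
  steps=[
    {"translation":[-1.2,0,1],"rotation":[0,0,0],"claw":0},
    {"translation":[-1.2,0,1],"rotation":[0,0,0],"claw":0},
  ],
)

```text
clock: 12.1
tool_pos: [0.5899, 0.062, 0.0402]
orientation: [-179.9, 39.9, -102.1]
force: [-1.7, -10.2, 2.7]
opening: 0.0004
gripper_force: 5.5
```

```bash
python3 g.py -40 3 38
```

```text
12.1 tool [0.5899 0.062  0.0402] [-179.93   39.86 -102.12] inpress [-38.7   2.9  40.2] target [0.5895 0.0608 0.038 ] shift [2.3 0.1 0.9] [ -5.1  27.6 -10.8 -49.  -57.4  22.7]
```

The force climbed to 10 N with no more motion, so the jar is against the stop. I'll back off.

Call:
arm_command(
  steps=[
    {"translation":[7.7,0,-6.4],"rotation":[0,0,0],"claw":0},
    {"translation":[23,0,-19.3],"rotation":[0,0,0],"claw":0},
    {"translation":[46,0,-38.6],"rotation":[0,0,0],"claw":0},
    {"translation":[69,0,-58],"rotation":[0,0,0],"claw":0},
    {"translation":[77,0,-64],"rotation":[0,0,0],"claw":0},
  ],
)

```text
clock: 12.6
tool_pos: [0.5683, -0.036, 0.0396]
orientation: [180.0, 40.0, -102.3]
force: [0.3, 0.5, -0.4]
opening: 0.0006
gripper_force: 0.0
```

Call:
arm_command(
  steps=[
    {"translation":[-29,0,-34],"rotation":[0,0,0],"claw":0},
    {"translation":[-58,0,-69],"rotation":[0,1.6,0],"claw":0},
    {"translation":[-87,0,-103],"rotation":[0,3.2,0],"claw":0},
    {"translation":[-116,0,-138],"rotation":[0,4.8,0],"claw":0},
    {"translation":[-145,0,-172],"rotation":[0,6.4,0],"claw":0},
  ],
)

```text
clock: 13.1
tool_pos: [0.569, -0.0332, 0.2687]
orientation: [-179.7, 7.8, -102.2]
force: [0.5, 0.0, -1.3]
opening: 0.0004
gripper_force: 0.0
```

Call:
arm_command(
  steps=[
    {"translation":[0,0,-10],"rotation":[0,1.6,0],"claw":0},
    {"translation":[0,0,-10],"rotation":[0,1.6,0],"claw":0},
  ],
)

```text
clock: 13.3
tool_pos: [0.5694, -0.0315, 0.2771]
orientation: [-179.8, -0.2, -101.8]
force: [-1.0, 0.4, -1.7]
opening: 0.0005
gripper_force: 0.0
```

```bash
python3 g.py -2 3 275; python3 - <<'E'
from h import *
O=np.array([.601,.0992,0]); t=np.radians(77.7); Rp=np.array([[np.cos(t),-np.sin(t),0],[np.sin(t),np.cos(t),0],[0,0,1]])
v,u=np.mgrid[:420,:560]
for n in("scene","side","wrist"):
    T=pose(); im,d=ctrl.snapshot(n); P=(cloud(n,d,T)-O)@Rp*1000
    for nm,lo,hi in(("knob",233,251),("lid",88,103)):
        m=(P[...,2]>lo)&(P[...,2]<hi)&(abs(P[...,1])<38)&(abs(P[...,0])<(50 if nm=="knob" else 34)); q=P[m]
        if len(q)>5: print(n,nm,len(q),np.median(q,0),cv2.minEnclosingCircle(q[:,:2].astype(np.float32)),q[:,1].min(),q[:,1].max(),q[:,0].min())
    save(n+"5.png",im)
E
```

```text
13.3 tool [ 0.5694 -0.0315  0.2771] [-1.7979e+02 -1.7000e-01 -1.0184e+02] inpress [-134.4    3.   277.1] target [0.5976 0.0979 0.275 ] shift [-132.4   -1.1    1.7] [ 16.7   8.9  -8.5   0.3 -72.5 -28.6]
scene knob 186 [ -3.98428142  -2.79141412 242.56566582] ((-4.30134391784668, 0.9970738291740417), 25.857646942138672) -23.759829461394986 26.12724043015009 -29.65141158620057
scene lid 76 [ -2.0422917  -12.24644184  96.52806852] ((-4.2198896408081055, 4.771139621734619), 29.557510375976562) -22.910226846767735 12.578243371385977 -33.74586556371985
side knob 132 [  5.5332121    5.32360408 239.93832426] ((2.736758232116699, 5.046422481536865), 26.795536041259766) -21.728740451829477 29.36247867290832 -22.748893218644973
side lid 77 [ 5.46992619 22.62097892 95.09376789] ((2.255739212036133, 19.140113830566406), 28.691038131713867) -0.10451919772347959 37.40728341584173 -26.304021846781797
wrist lid 34 [-26.37711321   5.3281627   94.92841592] ((-25.05567169189453, 5.852688312530518), 7.683549404144287) 4.772491479425007 5.890195615531048 -32.73904173886644
```

View pics/wrist5.png

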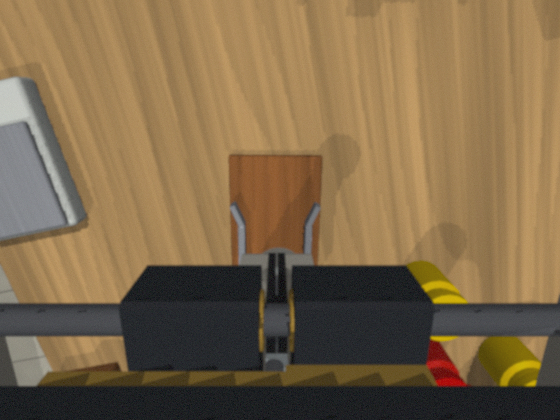

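The view shows the mouth empty and the jar's front edge under the head at (277,255). Knob and lid line up in both outer views, with the lid at 96 mm and still proud. Now over the knob and down.

Call:
arm_command(
  steps=[
    {"translation":[-45,0,0],"rotation":[0,0,0],"claw":0},
    {"translation":[-92,-1,0],"rotation":[0,0,0],"claw":0},
    {"translation":[-132,-1,0],"rotation":[0,0,0],"claw":0},
    {"translation":[-132,-1,0],"rotation":[0,0,0],"claw":0},
    {"translation":[-132,-1,20],"rotation":[0,0,0],"claw":0},
  ],
)

```text
clock: 13.95
tool_pos: [0.5988, 0.0941, 0.2555]
orientation: [-179.9, 0.1, -102.2]
force: [0.0, 0.8, 0.4]
opening: 0.0005
gripper_force: 0.0
```

Call:
arm_command(
  steps=[
    {"translation":[0,0,8],"rotation":[0,0,0],"claw":0},
    {"translation":[0,0,16],"rotation":[0,0,0],"claw":0},
    {"translation":[0,0,22],"rotation":[0,0,0],"claw":0},
    {"translation":[0,0,28],"rotation":[0,0,0],"claw":0},
    {"translation":[0,0,34],"rotation":[0,0,0],"claw":0},
  ],
)

```text
clock: 14.45
tool_pos: [0.5978, 0.0931, 0.2211]
orientation: [-179.9, -0.0, -102.2]
force: [-4.4, -3.2, 10.4]
opening: 0.0008
gripper_force: 5.4
```

Call:
arm_command(
  steps=[
    {"translation":[0,0,2],"rotation":[0,0,0],"claw":0},
    {"translation":[0,0,4],"rotation":[0,0,0],"claw":0},
    {"translation":[0,0,4],"rotation":[0,0,0],"claw":0},
  ],
)

```text
clock: 14.75
tool_pos: [0.5977, 0.0931, 0.2177]
orientation: [-179.9, -0.0, -102.2]
force: [-2.8, -4.0, 7.2]
opening: 0.0007
gripper_force: 3.8
```

Call:
arm_command(
  steps=[
    {"translation":[0,0,2],"rotation":[0,0,0],"claw":0},
    {"translation":[0,0,4],"rotation":[0,0,0],"claw":0},
    {"translation":[0,0,5],"rotation":[0,0,0],"claw":0},
    {"translation":[0,0,5],"rotation":[0,0,0],"claw":0},
  ],
)

```text
clock: 15.15
tool_pos: [0.5977, 0.0931, 0.2131]
orientation: [-179.9, -0.0, -102.2]
force: [-3.2, -4.2, 9.0]
opening: 0.0007
gripper_force: 4.9
```

Call:
arm_command(
  steps=[
    {"translation":[0,0,1],"rotation":[0,0,0],"claw":0},
    {"translation":[0,0,1],"rotation":[0,0,0],"claw":0},
  ],
)

```text
clock: 15.35
tool_pos: [0.5978, 0.0931, 0.2123]
orientation: [-179.9, -0.0, -102.2]
force: [-4.0, -3.8, 10.5]
opening: 0.0004
gripper_force: 5.5
```

Call:
arm_command(
  steps=[
    {"translation":[0,0,1],"rotation":[0,0,0],"claw":0},
    {"translation":[0,0,2],"rotation":[0,0,0],"claw":0},
    {"translation":[0,0,2],"rotation":[0,0,0],"claw":0},
  ],
)

```text
clock: 15.65
tool_pos: [0.5979, 0.0931, 0.2122]
orientation: [-179.8, -0.0, -102.1]
force: [-9.5, -3.1, 22.5]
opening: 0.0008
gripper_force: 11.0
```

Call:
arm_command(
  steps=[
    {"translation":[0,0,1],"rotation":[0,0,0],"claw":0},
    {"translation":[0,0,1],"rotation":[0,0,0],"claw":0},
  ],
)

```text
clock: 15.85
tool_pos: [0.5979, 0.093, 0.2121]
orientation: [-179.8, 0.0, -102.1]
force: [-12.9, -3.1, 27.8]
opening: 0.0004
gripper_force: 13.8
```

The knob is hard on its stop, 30 mm down. I'll rise off it and withdraw, then check.

Call:
arm_command(
  steps=[
    {"translation":[0,0,-8],"rotation":[0,0,0],"claw":0},
    {"translation":[0,0,-20],"rotation":[0,0,0],"claw":0},
    {"translation":[0,0,-40],"rotation":[0,0,0],"claw":0},
    {"translation":[0,0,-85],"rotation":[0,0,0],"claw":0},
    {"translation":[0,0,-90],"rotation":[0,0,0],"claw":0},
  ],
)

```text
clock: 16.35
tool_pos: [0.6, 0.0945, 0.3034]
orientation: [-179.6, 0.2, -102.2]
force: [0.0, -0.8, 1.3]
opening: 0.0004
gripper_force: 0.0
```

Call:
arm_command(
  steps=[
    {"translation":[45,0,0],"rotation":[0,0,0],"claw":0},
    {"translation":[92,0,0],"rotation":[0,0,0],"claw":0},
    {"translation":[140,0,0],"rotation":[0,0,0],"claw":0},
    {"translation":[140,0,0],"rotation":[0,0,0],"claw":0},
  ],
)

```text
clock: 16.75
tool_pos: [0.567, -0.0467, 0.2981]
orientation: [-180.0, 0.0, -102.4]
force: [0.1, 0.1, 0.2]
opening: 0.0004
gripper_force: 0.0
```

```bash
python3 - <<'E'
from h import *
O=np.array([.601,.0992,0]); t=np.radians(77.7); Rp=np.array([[np.cos(t),-np.sin(t),0],[np.sin(t),np.cos(t),0],[0,0,1]])
for n in("scene","side"):
    T=pose(); im,d=ctrl.snapshot(n); P=(cloud(n,d,T)-O)@Rp*1000
    for nm,lo,hi in(("knob",225,251),("lid",80,103)):
        m=(P[...,2]>lo)&(P[...,2]<hi)&(abs(P[...,1])<38)&(abs(P[...,0])<40); q=P[m]
        if len(q)>5: print(n,nm,len(q),np.median(q,0),q.min(0),q.max(0))
    if n=="side": save("end.png",cv2.resize(im[160:300,200:380],None,fx=4,fy=4,interpolation=cv2.INTER_CUBIC))
E
```

```text
scene knob 197 [ -4.02676178  -4.00715857 242.41792828] [-29.53945651 -23.35735817 225.40004319] [ 19.95704146  23.82720543 248.54435396]
scene lid 93 [-2.12886787 -9.09179935 87.27883046] [-33.93039566 -23.23853942  80.98281845] [23.5025306  15.55722488 94.23155095]
side knob 148 [  6.59200771   5.04084628 239.41876647] [-25.22460278 -23.76522613 225.77392865] [ 28.65001371  28.7813665  249.1239287 ]
side lid 82 [ 2.60448375 19.19370517 85.18222644] [-31.71382838  -2.90910408  80.04283054] [28.39411834 37.75390036 93.53681741]
```

View pics/end.png

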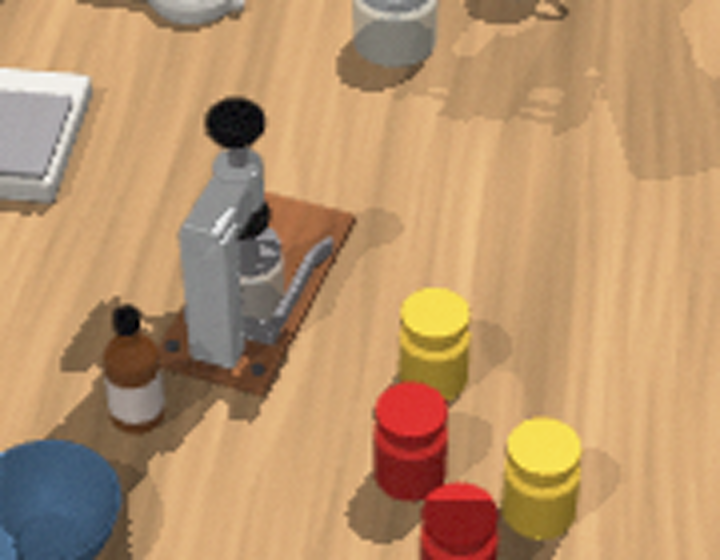

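The final view shows the jar upright against the stop at crop (262,280). The lid top is down to about 86 mm (home), the knob is back up at 242 mm at crop (235,122), and the neighbours are undisturbed.

```bash
python3 -c "
from plant import ctrl
print(ctrl.close_job())"
```

```text
the job is handed in; nothing more can be done
None
```

The jar is seated against the back stop with its lid pressed home and the knob back up, and the job is handed in at about 17 s; the hand-in gave no verdict, so this rests on my own camera and force checks.

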